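# Bring the label printer back after a new roll

## Robot

A 6-joint arm with a two-finger parallel gripper is mounted at the origin on the work surface. World frame = base frame: x ahead of the robot, y to its left, z up, the work surface at z = 0. Lengths are in m, angles in rad, forces in N, time in s.
With the tool pointing down it reaches from about 0.35 to 0.775 m from the base axis. Payload 5.5 kg.
Tool frame: the origin (TCP) lies between the finger pads; the fingertips stand 11 mm ahead of it and the grasp point (between the pads) lies 8 mm behind it (tips_ahead is the distance from the TCP to the fingertips, in m); z points along the fingers, y is the line along which they close (so a half turn about z gives the same grasp; the last joint's range is limited). The gripper opens to 85 mm and grips with 20 to 120 N. Pads are 22 mm wide; open, the fingers measure 114 mm over their backs; the gripper's body (76 mm by 85 mm) begins 54 mm behind the grasp point. The pads swing forward as they close: fully open they stand 13 mm farther back than shut.
Start: joints at [-1.253, 0.313, 0.046, 1.304, 0, 1.431], TCP at [0.254, -0.516, 0.242] pointing down, gripper open.
Joint ranges: [-2.76, 2.76], [-0.86, 1.69], [-1.03, 1.26], [-2.2, 2.34], [-1.47, 1.5], [-3.14, 3.14]. Speed limits (rad/s): [2.57, 2.57, 3.14, 3.14, 3.14, 3.14].

## Interface

Orientations are given as a unit quaternion [w, x, y, z].
In Python, from workcell import * gives the robot as it stands. The module is installed in compiled form; this text tells all that it offers.
- The arm moves only by the tool jog_arm, never from a script. Its argument "moves" is a list of rows, each an object with "fingers": the closure, from 0 (fully open) to 1 (shut); "slide": the shift along the tool's x, y, z in mm, a list of three; "angular": the turn, a rotation vector about the tool's x, y, z in degrees, a list of three. A call has 1 to 10 rows; each row is the pose to reach, as a shift and turn from the pose commanded when the call began, along the tool's axes at that moment; what a row does not reach only later rows make up. A row lasts 1/12 s, in which the tool goes at most 41.7 mm and 7.16 degrees, less where a joint would pass 70% of its speed; a pose out of reach is approached as far as the arm can. A call with a gripper value outside its range is refused whole. The fingers move at their own pace and stop on an object; "squeeze" is the grip in N (left out, the last holds). Time passes only in rows, so rows that repeat a pose let the fingers close. It gives the time, the measured TCP pose, the force, the opening and the grip force at its end, in the units of the state.
- get_state(): the state, without advancing time (a new reading comes with each control period).
- read_camera(name): name is "scene" or "side" or "wrist"; returns a dict with "color" (384x512x3 uint8, red, green, blue), "fovy" (degrees; the focal length in pixels is half the picture's height over the tangent of half this angle, whatever the lens; pixels are square), "cx", "cy" (the principal point, pixels), "world_from_camera" (4x4, takes a point from camera to world coordinates); the wrist camera has in their place "tool_from_camera" (4x4, takes a point from camera to tool coordinates, whose origin is the TCP and whose axes are the flange's). Camera axes: x right, y down, z forward; pixel columns grow to the right and rows downward; lengths in m; the calibration is good to about 2 mm. A picture is of the moment at which its call begins: read the wrist's pose just before it. There is no depth.
- hand_in(): hands the job in; it is judged then, once.
Trained networks look in a picture, given as the dict that the camera call returned (one of the last four; its "shot" number tells which), for a name from the list of things; names that differ only in an ending like _2 or _b are one class to them, and where a whole thing is asked for, a point or a joint stands for the part that bears it (a point fixed in the world has none). Each returns a list of dicts, best first, with "p" (0 to 1); they miss things now and then, are a little off and sometimes report something else, mostly with a low value. They report only what shows in the picture. A call takes as long as a camera call.
- look_for(target, picture): "point" ([column, row] in pixels, amid what is visible of it).
- tip_of(target, picture): "point" ([column, row] in pixels: a listed point, or the origin of a listed thing).
The state is a dict: "clock": time; "joint_pos": joint angles; "qvel": joint speeds; "tau": joint torques, N m; "tcp_pos": TCP position; "orientation": TCP orientation; "wrist_force": force on the tool from outside, world axes, zero at the start; "ft_torque": the same for the moment, N m; "finger_gap": finger opening in m; "grip_force": force on a finger pad.
Only numpy, scipy, OpenCV 4.12 (cv2) and the standard library are available. Lean on these libraries where they do the work, as an engineer would, in place of code of your own. Each camera call takes 0.05 s, during which the arm holds its last target. There are 200 camera calls.

## Task

A new roll is in the label printer. With closed fingers, push its cover fully shut, then switch the printer on at the socket strip by pressing the rocker of the socket that its tall block-shaped power adapter is plugged into, and then press the printer's large round feed key fully in and let it come back. Leave the small pause key, the other two rockers and the things lying about alone: nothing here is to be picked up.

Things in the scene. Friction and masses are not known exactly. Their poses are not given: they have to be found in the camera images.
- printer: grey desktop label printer, fixed to the bench, 240 mm (x) x 200 mm (y) x 157 mm high with the cover shut; origin: centre of its underside; front (label slot, black control ledge) towards its -x, z up. The ledge is the first 60 mm behind the front, its top 86.5 mm up.
- cover (a joint): angle of the printer's cover, hinged along the printer's y at the rear: 0 rad = fully shut, growing as the front goes up and back, up to 1.45; starts 0.6 to 1.1. A stiff hinge: it stays where it is left; 0.5 to 3 N near its front edge moves it down. No latch or spring, it stops at 0.
- cover_hinge (a point): point on the cover's hinge line, mid width, 115 mm behind the printer's origin (+x) and 90 mm up; its axes turn with the cover and equal the printer's when shut
- cover_push (a point): point on the outside of the cover's roof, mid width, near its front edge: in the cover's frame 135 mm in front of the hinge (-x) and 67 mm above it. The roof is flat, 198 mm wide, and runs from here 15 mm forward, where the front slopes down, and 135 mm back to the hinge. Shut, its top is 157 mm above the bench.
- feed_key (a joint): travel of the large round feed key: 0 = out, 0.004 m = fully in; moves straight down, springs back; 1.5 N starts it and 4.4 N bottoms it
- feed_key_top (a point): centre of the feed key's top: white disc 24 mm across, 6 mm proud of the ledge, 93 mm in front of the printer's origin (-x) and 45 mm towards its -y side, 92.5 mm above the bench, 33 mm in front of the shut cover's lower front rim; the cover rises 65 mm behind it
- pause_key (a joint): travel of the small pause key, 0 = out, 0.004 m = in; leave alone
- pause_key_top (a point): centre of the pause key's top: white disc 14 mm across on the printer's +y half, 95 mm from the feed key
- strip: white bench socket strip, fixed to the bench, 300 mm (its x) x 90 mm (its y) x 38 mm high; origin: centre of its underside, z up. Three sockets 85 mm apart along its +y half, each with its rocker beside it along its -y half.
- rocker0 (a joint): black rocker switch of socket0, the one nearest the strip's -x end, on the strip; 0 rad = off (built so that its ON end, towards the strip's -y edge, stands up about 5 mm), 0.34 rad = on (ON end down). It is stiff and stays where it is left, so it must be pressed until it stops; about 5 N straight down on the ON half moves it.
- rocker0_on (a point): point on top of the ON half of rocker0, 11.5 mm from its pivot towards the strip's -y edge, 49 mm above the bench when off; moves with the rocker (down about 4 mm when it is thrown); the rocker is 22 mm (along the strip) x 32 mm
- socket0 (a point): centre of socket0 on the strip's top face, 46 mm in the strip's +y direction from the pivot of rocker0, which switches it
- rocker1 (a joint): black rocker switch of socket1, the middle one, on the strip; 0 rad = off (built so that its ON end, towards the strip's -y edge, stands up about 5 mm), 0.34 rad = on (ON end down). It is stiff and stays where it is left, so it must be pressed until it stops; about 5 N straight down on the ON half moves it.
- rocker1_on (a point): point on top of the ON half of rocker1, 11.5 mm from its pivot towards the strip's -y edge, 49 mm above the bench when off; moves with the rocker (down about 4 mm when it is thrown); the rocker is 22 mm (along the strip) x 32 mm
- socket1 (a point): centre of socket1 on the strip's top face, 46 mm in the strip's +y direction from the pivot of rocker1, which switches it
- rocker2 (a joint): black rocker switch of socket2, the one nearest the strip's +x end, on the strip; 0 rad = off (built so that its ON end, towards the strip's -y edge, stands up about 5 mm), 0.34 rad = on (ON end down). It is stiff and stays where it is left, so it must be pressed until it stops; about 5 N straight down on the ON half moves it.
- rocker2_on (a point): point on top of the ON half of rocker2, 11.5 mm from its pivot towards the strip's -y edge, 49 mm above the bench when off; moves with the rocker (down about 4 mm when it is thrown); the rocker is 22 mm (along the strip) x 32 mm
- socket2 (a point): centre of socket2 on the strip's top face, 46 mm in the strip's +y direction from the pivot of rocker2, which switches it
- adapter: the printer's power adapter: black upright block 46 x 40 x 58 mm high, plugged firmly into one of the three sockets (which one varies; its top is 96 mm above the bench); origin: centre of its underside, on the socket's centre. The other two sockets hold low round grey plugs, 37 mm across and 27 mm high, of other tools.
- lever: loose anodised brake-lever blade lying on the bench, about 145 x 25 x 15 mm; origin under its middle; leave alone
- clamp: loose anodised handlebar clamp lying on the bench, open ring 47 mm across with a 24 mm lug, 12 mm high; origin under the ring's centre; leave alone
- spare_roll: spare roll of labels standing on its end face, 100 mm across, 55 mm high; origin: centre of its underside; leave alone

How it is judged:
On the way, in this order (a step that is already met when the one before it is completed fails the run):
1. the cover is pushed fully shut (value of joint cover below 0.025 rad), for 0.2 s.
2. the rocker of the adapter's socket is switched on (((horizontal distance between adapter and socket0 below 0.03 m and value of joint rocker0 above 0.27 rad) or (horizontal distance between adapter and socket1 below 0.03 m and value of joint rocker1 above 0.27 rad) or (horizontal distance between adapter and socket2 below 0.03 m and value of joint rocker2 above 0.27 rad))), for 0.2 s.
3. the feed key is pressed fully in (value of joint feed_key above 0.003 m), for 0.05 s.
At the end, for the whole second after the job is handed in: cover shut (within 0.025 rad), the rocker of the adapter's socket on (over 0.27 rad) and the other two off, feed key pressed at least 3 mm and back out (within 1 mm), pause key out, lever, clamp and spare roll within 20 mm of where they lay (value of joint cover below 0.025 rad and ((horizontal distance between adapter and socket0 below 0.03 m and value of joint rocker0 above 0.27 rad) or (horizontal distance between adapter and socket1 below 0.03 m and value of joint rocker1 above 0.27 rad) or (horizontal distance between adapter and socket2 below 0.03 m and value of joint rocker2 above 0.27 rad)) and not ((not (horizontal distance between adapter and socket0 below 0.03 m) and value of joint rocker0 above 0.17 rad) or (not (horizontal distance between adapter and socket1 below 0.03 m) and value of joint rocker1 above 0.17 rad) or (not (horizontal distance between adapter and socket2 below 0.03 m) and value of joint rocker2 above 0.17 rad)) and value of joint each of feed_key, pause_key below 0.001 m and distance of each of lever, clamp, spare_roll from where it was at the start of the episode below 0.02 m); the robot touches nothing.
It fails at once if a rocker is switched on while the cover is still open (value of joint cover above 0.06 rad and value of joint any of rocker0, rocker1, rocker2 above 0.17 rad).
It fails at once if a rocker of another socket is switched on ((not (horizontal distance between adapter and socket0 below 0.03 m) and value of joint rocker0 above 0.17 rad) or (not (horizontal distance between adapter and socket1 below 0.03 m) and value of joint rocker1 above 0.17 rad) or (not (horizontal distance between adapter and socket2 below 0.03 m) and value of joint rocker2 above 0.17 rad)).
It fails at once if the feed key is pressed before the printer's rocker is on (value of joint feed_key above 0.002 m and not ((horizontal distance between adapter and socket0 below 0.03 m and value of joint rocker0 above 0.27 rad) or (horizontal distance between adapter and socket1 below 0.03 m and value of joint rocker1 above 0.27 rad) or (horizontal distance between adapter and socket2 below 0.03 m and value of joint rocker2 above 0.27 rad))).
It fails at once if the pause key is pressed (value of joint pause_key above 0.002 m).
It fails at once if a thing lying about is shoved more than 20 mm, lifted or carried, or the cover is lifted further open (value of joint cover above 1.3 rad or distance of any of lever, clamp, spare_roll from where it was at the start of the episode above 0.02 m).
It also fails if it takes over 54 s, if anything falls off the work surface, if the arm or the gripper's body presses on something with over 40 N, if the wrist force passes 120 N, or if a joint passes its speed limit or range.

## Working session

There is one attempt and no reset: what is moved stays moved. The work goes in short steps, Python scripts to look and compute and a tool call to move; the robot and the scene stay as the last step left them, time stands still between calls to the robot, and variables do not carry over. Pictures are saved under pics/ and viewed, at most 10 in all, crops included, and the job is handed in when it is done.

Besides the shell and the picture viewer there is one more tool, called after "Call:" as name(argument=value, ...), one argument or row to a line, values as JSON. jog_arm: Moves the arm, as the interface text tells. Its arguments: {"type":"object","properties":{"moves":{"type":"array","items":{"type":"object","properties":{"fingers":{"type":"number"},"slide":{"type":"array","items":{"type":"number"}},"angular":{"type":"array","items":{"type":"number"}}}}},"squeeze":{"type":"number"}},"required":["moves"]}

```bash
mkdir -p pics
cat > h.py <<'E'
from workcell import *
import numpy as np, cv2
from scipy.spatial.transform import Rotation as R
def K(p):
    f=p["color"].shape[0]/2/np.tan(np.radians(p["fovy"])/2); return f,p["cx"],p["cy"]
def ray(p,uv,T=None):
    T=np.array(p["world_from_camera"]) if T is None else T
    f,cx,cy=K(p); d=T[:3,:3]@np.array([(uv[0]-cx)/f,(uv[1]-cy)/f,1]); return T[:3,3],d/np.linalg.norm(d)
def atz(p,uv,z,T=None):
    o,d=ray(p,uv,T); return o+d*(z-o[2])/d[2]
def proj(p,X,T=None):
    T=np.array(p["world_from_camera"]) if T is None else T
    c=(np.asarray(X)-T[:3,3])@T[:3,:3]; f,cx,cy=K(p); return c[...,:2]/c[...,2:]*f+[cx,cy]
def tri(rs):
    A=sum(np.eye(3)-np.outer(d,d) for o,d in rs); b=sum((np.eye(3)-np.outer(d,d))@o for o,d in rs); return np.linalg.solve(A,b)
def save(p,n): cv2.imwrite("pics/"+n+".png",p["color"][...,::-1])
def wristT(s,p):
    q=s["orientation"];T=np.eye(4);T[:3,:3]=R.from_quat([q[1],q[2],q[3],q[0]]).as_matrix();T[:3,3]=s["tcp_pos"];return T@np.array(p["tool_from_camera"])
E
python3 - <<'E'
from h import *
np.set_printoptions(precision=4,suppress=True)
s=get_state();print(s["clock"],s["tcp_pos"],s["orientation"])
P={n:read_camera(n) for n in("scene","side")}
for n,p in P.items(): save(p,n+"0")
Z=dict(printer=0,strip=0,adapter=.038,feed_key_top=.0925,pause_key_top=.0925,rocker0_on=.049,rocker1_on=.049,rocker2_on=.049,socket0=.038,socket1=.038,socket2=.038,lever=0,clamp=0,spare_roll=0,cover_hinge=.09,cover_push=None)
for t,z in Z.items():
    rs=[]
    for n,p in P.items():
        r=tip_of(t,p)[:2]
        for k in r: print(t,n,np.round(k["point"]),round(k["p"],2),atz(p,k["point"],z) if z is not None else "")
        if r: rs.append(ray(p,r[0]["point"]))
    if len(rs)==2: print("   tri",tri(rs))
E
```

```text
0.0 [ 0.254  -0.5153  0.2414] [-0.0009  0.9739  0.2269 -0.0001]
printer side [243. 208.] 0.92 [ 0.5724 -0.0651  0.    ]
printer side [251. 149.] 0.45 [ 0.5714 -0.3543  0.    ]
strip scene [335. 191.] 0.73 [0.4907 0.2783 0.    ]
strip side [271. 323.] 0.95 [0.4852 0.2743 0.    ]
   tri [0.4878 0.2768 0.0006]
adapter scene [323. 161.] 0.94 [0.3969 0.2896 0.038 ]
adapter side [312. 328.] 0.78 [0.4045 0.2993 0.038 ]
   tri [0.3995 0.2935 0.0343]
feed_key_top scene [204. 213.] 0.46 [ 0.4894 -0.1197  0.0925]
feed_key_top side [274. 172.] 0.45 [ 0.4903 -0.1194  0.0925]
feed_key_top side [310. 159.] 0.31 [ 0.3905 -0.1884  0.0925]
   tri [ 0.49   -0.1196  0.0927]
pause_key_top side [283. 197.] 0.49 [ 0.467  -0.0198  0.0925]
rocker0_on scene [327. 183.] 0.55 [0.4952 0.2425 0.049 ]
rocker0_on scene [308. 166.] 0.37 [0.4059 0.2299 0.049 ]
rocker0_on side [312. 301.] 0.57 [0.4038 0.2453 0.049 ]
   tri [0.4313 0.2537 0.0224]
rocker1_on scene [327. 182.] 0.6 [0.4895 0.2457 0.049 ]
rocker1_on side [272. 303.] 0.63 [0.4852 0.2559 0.049 ]
   tri [0.4842 0.2509 0.0417]
rocker2_on scene [201. 214.] 0.58
[... 753 characters left out ...]
 0.3133 0.038 ]
socket2 side [228. 328.] 0.92 [0.5716 0.3104 0.038 ]
socket2 side [318. 325.] 0.66 [0.3918 0.2929 0.038 ]
   tri [0.5403 0.2975 0.0657]
lever scene [121. 234.] 0.76 [ 0.3786 -0.3262  0.    ]
lever side [308. 158.] 0.54 [ 0.3767 -0.3208  0.    ]
   tri [ 0.3757 -0.3263 -0.0037]
clamp scene [318. 258.] 0.52 [0.6767 0.1071 0.    ]
clamp scene [259. 208.] 0.17 [0.4561 0.0471 0.    ]
clamp side [198. 257.] 0.47 [0.6698 0.1136 0.    ]
   tri [ 0.6721  0.1095 -0.0064]
spare_roll scene [124. 302.] 0.98 [ 0.587  -0.3586 -0.    ]
cover_hinge side [229. 325.] 0.43 [0.5654 0.3316 0.09  ]
cover_push scene [260. 207.] 0.73 
cover_push side [208. 143.] 0.77 
   tri [ 0.6525 -0.0379  0.2354]
```

```bash
cd pics; python3 -c "
import cv2,numpy as np
a=cv2.imread('scene0.png');b=cv2.imread('side0.png')
cv2.imwrite('both.png',np.vstack([a,b])[:, :] if 0 else cv2.resize(np.hstack([a,b]),(800,300)))"
```

```text
(no output)
```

View pics/scene0.png

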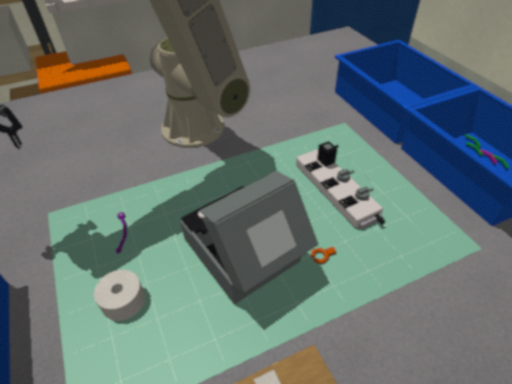

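View pics/side0.png

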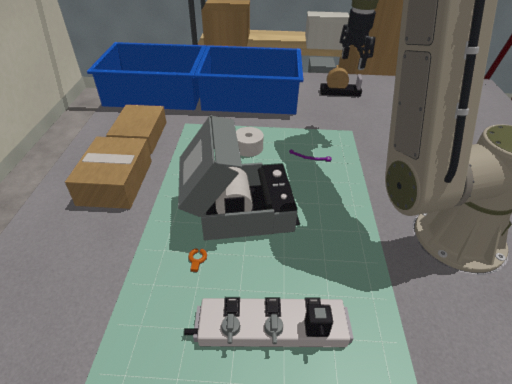

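The scene shows the printer at about (250,235) with its cover open roughly 50°. The strip is at right, with the black adapter at its robot end (323,155; side view 318,320), so it is in socket0. Rocker0 is at about (313,301) in the side view. I'll close the fingers and move to a view from above.

```bash
cat >> h.py <<'E'
def plan(pos,yaw,tilt=0,tdir=0):
    # tilt: tool top leans toward world heading tdir (deg)
    s=get_state();q=s["orientation"];R0=R.from_quat([q[1],q[2],q[3],q[0]]).as_matrix()
    a=np.radians(yaw);x=np.array([np.cos(a),np.sin(a),0]);z=np.array([0,0,-1.]);Rt=np.c_[x,np.cross(z,x),z]
    t=np.radians(tdir);ax=np.array([-np.sin(t),np.cos(t),0]);Rt=R.from_rotvec(ax*np.radians(tilt)).as_matrix()@Rt
    print("slide",np.round(R0.T@(np.array(pos)-s["tcp_pos"])*1000,1),"ang",np.round(R.from_matrix(R0.T@Rt).as_rotvec(degrees=True),1))
E
python3 -c "
from h import *
plan([.254,-.516,.38],26);plan([.43,-.10,.38],98)"
```

```text
slide [-2.000e-01  1.000e-01 -1.377e+02] ang [0.  0.  0.2]
slide [ 341.5 -295.3 -137.7] ang [  0.    0.  -71.8]
```

Call:
jog_arm(
  moves=[
    {"fingers": 1, "slide": [0, 0, -70], "angular": [0, 0, 0]},
    {"fingers": 1, "slide": [0, 0, -138], "angular": [0, 0, 0]},
    {"fingers": 1, "slide": [30, -30, -138], "angular": [0, 0, -7]},
    {"fingers": 1, "slide": [341, -295, -138], "angular": [0, 0, -72]},
    {"fingers": 1, "slide": [341, -295, -138], "angular": [0, 0, -72]},
    {"fingers": 1, "slide": [341, -295, -138], "angular": [0, 0, -72]},
    {"fingers": 1, "slide": [341, -295, -138], "angular": [0, 0, -72]},
    {"fingers": 1, "slide": [341, -295, -138], "angular": [0, 0, -72]},
    {"fingers": 1, "slide": [341, -295, -138], "angular": [0, 0, -72]},
    {"fingers": 1, "slide": [341, -295, -138], "angular": [0, 0, -72]},
  ],
)

```text
clock: 2.53
tcp_pos: [0.3771, -0.2219, 0.3738]
orientation: [0.0, 0.745, 0.667, 0.0]
wrist_force: [0.8, -0.4, -0.4]
finger_gap: 0.0001
grip_force: 0.0
```

```bash
python3 -c "
from h import *
print(get_state()['joint_pos'],get_state()['finger_gap'])
plan([.43,-.08,.38],98)"
```

```text
[-7.15785989e-01  3.82864635e-02  2.99657142e-02  1.56153311e+00
  5.96850314e-05  9.65273456e-01] 0.00012389111371759212
slide [146.9  36.9  -6.2] ang [  0.    0.  -14.3]
```

Call:
jog_arm(
  moves=[
    {"fingers": 1, "slide": [147, 37, -6], "angular": [0, 0, -14]},
    {"fingers": 1, "slide": [147, 37, -6], "angular": [0, 0, -14]},
    {"fingers": 1, "slide": [147, 37, -6], "angular": [0, 0, -14]},
    {"fingers": 1, "slide": [147, 37, -6], "angular": [0, 0, -14]},
    {"fingers": 1, "slide": [147, 37, -6], "angular": [0, 0, -14]},
    {"fingers": 1, "slide": [147, 37, -6], "angular": [0, 0, -14]},
  ],
)

```text
clock: 3.03
tcp_pos: [0.4309, -0.0807, 0.3796]
orientation: [0.0, 0.659, 0.752, -0.0]
wrist_force: [-0.2, -0.4, -0.7]
finger_gap: 0.0
grip_force: 0.0
```

Run:
```python
from h import *
np.set_printoptions(precision=4,suppress=True)
s=get_state();p=read_camera("wrist");save(p,"w1");T=wristT(s,p);print(s["tcp_pos"],"cam",T[:3,3],T[:3,2])
sc=read_camera("scene")
for t,z in dict(feed_key_top=.0925,pause_key_top=.0925,printer=0,cover_push=.235).items():
    for k in tip_of(t,p)[:2]: print(t,np.round(k["point"]),round(k["p"],2),atz(p,k["point"],z,T))
r=tip_of("cover_push",sc);r2=tip_of("cover_push",p)
if r and r2: print(tri([ray(sc,r[0]["point"]),ray(p,r2[0]["point"],T)]))
```

```text
[ 0.4309 -0.0807  0.3796] cam [ 0.4218 -0.0027  0.5116] [ 0.0395 -0.3012 -0.9527]
feed_key_top [286. 189.] 0.73 [ 0.4853 -0.1229  0.0925]
pause_key_top [287. 126.] 0.54 [ 0.4703 -0.0248  0.0925]
printer [329. 146.] 0.89 [ 0.5659 -0.0565  0.    ]
cover_push [478. 178.] 0.89 [ 0.6624 -0.044   0.235 ]
cover_push [304. 284.] 0.4 [ 0.5051 -0.1969  0.235 ]
[ 0.6567 -0.0439  0.2411]
```

View pics/w1.png

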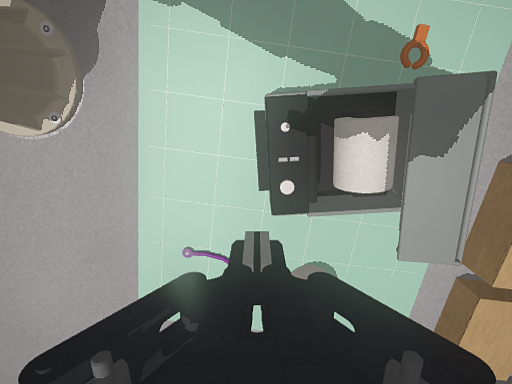

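Feed key is at (287,187), pause key at (285,127), and the cover's front edge is at right, around x=490. That gives a printer yaw of about 8.7° and a cover angle of about 0.9 rad.

Run:
```python
from h import *
plan([.657,-.050,.285],98.7)
h=np.array([.6866,-.0456,.09]);u=np.array([.988,.151,0])
p0=np.array([.657,-.050,.285])
q=np.radians(98.7);x=np.array([np.cos(q),np.sin(q),0]);z=np.array([0,0,-1.]);R0=np.c_[x,np.cross(z,x),z]
for t in [52,45,38,31,24,17,10,5,1,-1]:
    a=np.radians(26.4+t);w=h-.1507*np.cos(a)*u+[0,0,.1507*np.sin(a)+.011]
    print(t,np.round(R0.T@(w-p0)*1000))
```

```text
slide [  4.1 229.   94.3] ang [-0.   0.  -1.5]
52 [-0. -0. 36.]
45 [ -0. -18.  41.]
38 [ -0. -35.  48.]
31 [ -0. -51.  57.]
24 [ -0. -66.  68.]
17 [ -0. -80.  80.]
10 [ -0. -91.  95.]
5 [ -0. -99. 105.]
1 [  -0. -104.  115.]
-1 [  -0. -106.  119.]
```

Call:
jog_arm(
  moves=[
    {"fingers": 1, "slide": [4, 229, 60], "angular": [0, 0, -1.5]},
    {"fingers": 1, "slide": [4, 229, 60], "angular": [0, 0, -1.5]},
    {"fingers": 1, "slide": [4, 229, 60], "angular": [0, 0, -1.5]},
    {"fingers": 1, "slide": [4, 229, 60], "angular": [0, 0, -1.5]},
    {"fingers": 1, "slide": [4, 229, 94], "angular": [0, 0, -1.5]},
    {"fingers": 1, "slide": [4, 229, 94], "angular": [0, 0, -1.5]},
    {"fingers": 1, "slide": [4, 229, 94], "angular": [0, 0, -1.5]},
    {"fingers": 1, "slide": [4, 229, 94], "angular": [0, 0, -1.5]},
    {"fingers": 1, "slide": [4, 229, 94], "angular": [0, 0, -1.5]},
  ],
)

```text
clock: 4.18
tcp_pos: [0.6567, -0.0492, 0.2851]
orientation: [-0.001, 0.651, 0.759, -0.001]
wrist_force: [-1.2, 0.1, 1.4]
finger_gap: -0.0002
grip_force: 0.0
```

Run:
```python
from h import *
p=read_camera("side");save(p,"s2");cv2.imwrite("pics/s2c.png",cv2.resize(p["color"][60:260,120:330,::-1],None,fx=2.5,fy=2.5))
```

```text
(no output)
```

View pics/s2c.png

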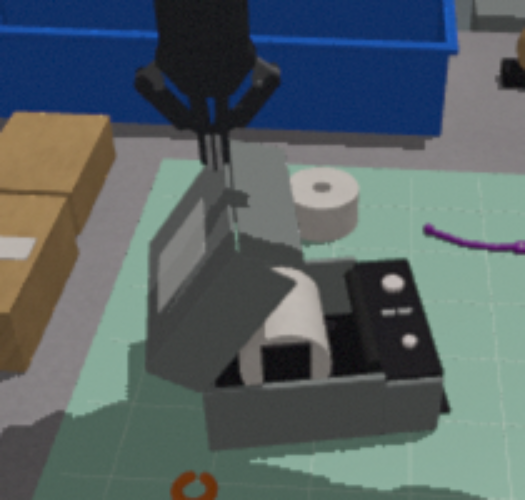

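Fingers are above the roof, just behind the ridge, as planned. I'll push along the arc.

Call:
jog_arm(
  moves=[
    {"fingers": 1, "slide": [0, 4, 25]},
    {"fingers": 1, "slide": [0, 0, 36]},
    {"fingers": 1, "slide": [0, -18, 41]},
    {"fingers": 1, "slide": [0, -35, 48]},
    {"fingers": 1, "slide": [0, -51, 57]},
    {"fingers": 1, "slide": [0, -66, 68]},
    {"fingers": 1, "slide": [0, -80, 80]},
    {"fingers": 1, "slide": [0, -91, 95]},
    {"fingers": 1, "slide": [0, -99, 105]},
    {"fingers": 1, "slide": [0, -104, 114]},
  ],
)

```text
schema error: expected keys fingers, slide, angular
```

Call:
jog_arm(
  moves=[
    {"fingers": 1, "slide": [0, 4, 25], "angular": [0, 0, 0]},
    {"fingers": 1, "slide": [0, 0, 36], "angular": [0, 0, 0]},
    {"fingers": 1, "slide": [0, -18, 41], "angular": [0, 0, 0]},
    {"fingers": 1, "slide": [0, -35, 48], "angular": [0, 0, 0]},
    {"fingers": 1, "slide": [0, -51, 57], "angular": [0, 0, 0]},
    {"fingers": 1, "slide": [0, -66, 68], "angular": [0, 0, 0]},
    {"fingers": 1, "slide": [0, -80, 80], "angular": [0, 0, 0]},
    {"fingers": 1, "slide": [0, -91, 95], "angular": [0, 0, 0]},
    {"fingers": 1, "slide": [0, -99, 105], "angular": [0, 0, 0]},
    {"fingers": 1, "slide": [0, -104, 114], "angular": [0, 0, 0]},
  ],
)

```text
clock: 5.07
tcp_pos: [0.5533, -0.0657, 0.1745]
orientation: [0.002, 0.651, 0.759, 0.001]
wrist_force: [-2.3, -0.2, 2.1]
finger_gap: -0.0003
grip_force: 0.9
```

Call:
jog_arm(
  moves=[
    {"fingers": 1, "slide": [0, 0, 4], "angular": [0, 0, 0]},
    {"fingers": 1, "slide": [0, 0, 7], "angular": [0, 0, 0]},
    {"fingers": 1, "slide": [0, 0, 7], "angular": [0, 0, 0]},
    {"fingers": 1, "slide": [0, 0, 7], "angular": [0, 0, 0]},
  ],
)

```text
clock: 5.4
tcp_pos: [0.554, -0.0653, 0.168]
orientation: [0.001, 0.651, 0.759, 0.0]
wrist_force: [-7.2, 0.5, 11.7]
finger_gap: -0.0002
grip_force: 6.0
```

Call:
jog_arm(
  moves=[
    {"fingers": 1, "slide": [0, 0, 2], "angular": [0, 0, 0]},
    {"fingers": 1, "slide": [0, 0, 2], "angular": [0, 0, 0]},
    {"fingers": 1, "slide": [0, 0, 2], "angular": [0, 0, 0]},
    {"fingers": 1, "slide": [0, 0, 2], "angular": [0, 0, 0]},
  ],
)

```text
clock: 5.73
tcp_pos: [0.554, -0.0653, 0.1679]
orientation: [0.002, 0.651, 0.759, 0.0]
wrist_force: [-11.3, 0.7, 24.4]
finger_gap: 0.0002
grip_force: 11.6
```

Run:
```python
from h import *
plan([.554,-.065,.30],98);plan([.43,.12,.30],98)
```

```text
slide [-1.000e-01  4.000e-01 -1.321e+02] ang [0.2 0.2 0.8]
slide [ 201.8  -93.7 -133. ] ang [0.2 0.2 0.8]
```

Call:
jog_arm(
  moves=[
    {"fingers": 1, "slide": [0, 0, -40], "angular": [0, 0, 0]},
    {"fingers": 1, "slide": [0, 0, -80], "angular": [0, 0, 0]},
    {"fingers": 1, "slide": [0, 0, -115], "angular": [0, 0, 0]},
    {"fingers": 1, "slide": [282, -82, -153], "angular": [0, 0, 0.8]},
    {"fingers": 1, "slide": [282, -82, -153], "angular": [0, 0, 0.8]},
    {"fingers": 1, "slide": [282, -82, -153], "angular": [0, 0, 0.8]},
    {"fingers": 1, "slide": [282, -82, -153], "angular": [0, 0, 0.8]},
    {"fingers": 1, "slide": [282, -82, -153], "angular": [0, 0, 0.8]},
    {"fingers": 1, "slide": [282, -82, -153], "angular": [0, 0, 0.8]},
    {"fingers": 1, "slide": [282, -82, -153], "angular": [0, 0, 0.8]},
  ],
)

```text
clock: 6.57
tcp_pos: [0.4311, 0.1988, 0.3171]
orientation: [0.001, 0.656, 0.755, 0.002]
wrist_force: [0.3, 0.2, -0.2]
finger_gap: 0.0004
grip_force: 0.0
```

Call:
jog_arm(
  moves=[
    {"fingers": 1, "slide": [30, -10, 0], "angular": [0, 0, 0]},
    {"fingers": 1, "slide": [50, -10, 0], "angular": [0, 0, 0]},
    {"fingers": 1, "slide": [50, -10, 0], "angular": [0, 0, 0]},
    {"fingers": 1, "slide": [50, -10, 0], "angular": [0, 0, 0]},
  ],
)

```text
clock: 6.9
tcp_pos: [0.4149, 0.2463, 0.3164]
orientation: [0.001, 0.655, 0.756, 0.001]
wrist_force: [0.2, 0.1, -0.2]
finger_gap: 0.0001
grip_force: 0.0
```

Run:
```python
from h import *
np.set_printoptions(precision=4,suppress=True)
s=get_state();p=read_camera("wrist");save(p,"w3");T=wristT(s,p);print(s["tcp_pos"],s["joint_pos"])
sc=read_camera("side");save(sc,"s3")
for t,z in dict(adapter=.038,rocker0_on=.049,rocker1_on=.049,rocker2_on=.049,socket1=.038,socket2=.038,strip=0).items():
    for k in tip_of(t,p)[:2]: print(t,np.round(k["point"]),round(k["p"],2),atz(p,k["point"],z,T))
for k in tip_of("cover_push",sc): print(k["p"],atz(sc,k["point"],.157))
cv2.imwrite("pics/w3b.png",np.vstack([p["color"][:230,:,::-1],cv2.resize(sc["color"][100:270,120:330,::-1],(420,340))[:, :].copy() if 0 else cv2.copyMakeBorder(cv2.resize(sc["color"][100:270,120:330,::-1],(420,340)),0,0,0,92,0)]))
```

```text
[0.4149 0.2463 0.3164] [ 0.3693  0.1183 -0.0214  1.4278 -0.0002  1.7966]
adapter [250. 122.] 0.93 [0.3997 0.301  0.038 ]
rocker0_on [248. 164.] 0.77 [0.4052 0.2406 0.049 ]
rocker1_on [304. 166.] 0.79 [0.4874 0.2497 0.049 ]
rocker2_on [362. 175.] 0.73 [0.5771 0.249  0.049 ]
rocker2_on [251. 122.] 0.38 [0.4004 0.3019 0.049 ]
socket1 [365. 132.] 0.87 [0.5702 0.3116 0.038 ]
socket1 [306. 129.] 0.63 [0.4824 0.3034 0.038 ]
socket2 [365. 132.] 0.87 [0.5702 0.3116 0.038 ]
socket2 [306. 129.] 0.63 [0.4824 0.3034 0.038 ]
strip [301. 141.] 0.59 [0.4855 0.2804 0.    ]
0.59 [ 0.5499 -0.0569  0.157 ]
0.27 [0.4779 0.042  0.157 ]
```

View pics/w3b.png

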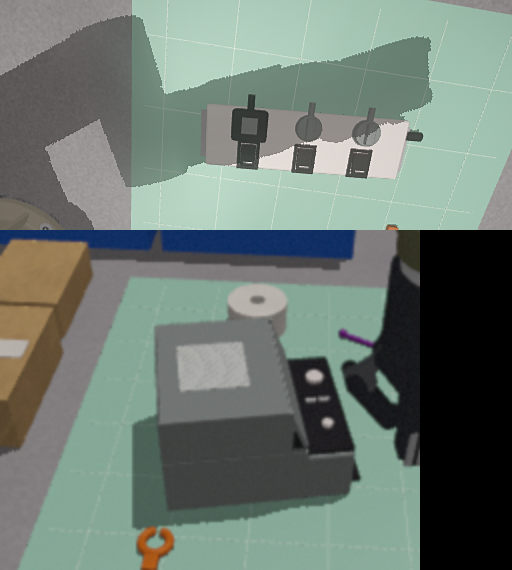

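The side view shows the cover fully shut. In the wrist view the adapter is at (250,122) with rocker0 directly below it (col 248, rows 143–169). I'll move above the ON half.

Run:
```python
from h import *
plan([.406,.235,.12],96.5)
plan([.406,.235,.068],96.5)
```

```text
slide [ -8.4 -10.5 194.8] ang [-0.   0.   1.5]
slide [ -8.4 -10.5 246.8] ang [-0.   0.   1.5]
```

Call:
jog_arm(
  moves=[
    {"fingers": 1, "slide": [-8, -10, 40], "angular": [0, 0, 1.5]},
    {"fingers": 1, "slide": [-8, -10, 80], "angular": [0, 0, 1.5]},
    {"fingers": 1, "slide": [-8, -10, 120], "angular": [0, 0, 1.5]},
    {"fingers": 1, "slide": [-8, -10, 160], "angular": [0, 0, 1.5]},
    {"fingers": 1, "slide": [-8, -10, 190], "angular": [0, 0, 1.5]},
    {"fingers": 1, "slide": [-8, -10, 215], "angular": [0, 0, 1.5]},
    {"fingers": 1, "slide": [-8, -10, 225], "angular": [0, 0, 1.5]},
    {"fingers": 1, "slide": [-8, -10, 225], "angular": [0, 0, 1.5]},
    {"fingers": 1, "slide": [-8, -10, 225], "angular": [0, 0, 1.5]},
  ],
)

```text
clock: 8.15
tcp_pos: [0.4059, 0.2357, 0.0895]
orientation: [-0.0, 0.666, 0.746, -0.001]
wrist_force: [-0.1, -0.1, 0.4]
finger_gap: -0.0001
grip_force: 0.0
```

Run:
```python
from h import *
np.set_printoptions(precision=4,suppress=True)
s=get_state();p=read_camera("wrist");sc=read_camera("side");T=wristT(s,p)
plan([.406,.235,.06],96.5)
for k in tip_of("rocker0_on",p)[:2]: print(np.round(k["point"]),round(k["p"],2),atz(p,k["point"],.049,T))
tp=np.array(s["tcp_pos"]);print(proj(p,tp-[0,0,.011],T),proj(sc,tp-[0,0,.011]))
a=cv2.resize(p["color"][60:300,140:380,::-1],(480,480));b=cv2.resize(sc["color"][270:350,270:350,::-1],(320,480))
cv2.imwrite("pics/w4.png",np.hstack([a,b]))
```

```text
slide [-1.1 -1.4 30.9] ang [ 0.1 -0.   0.1]
[252. 217.] 0.76 [0.4034 0.2415 0.049 ]
[254.7929 245.9046] [312.0554 288.6665]
```

View pics/w4.png

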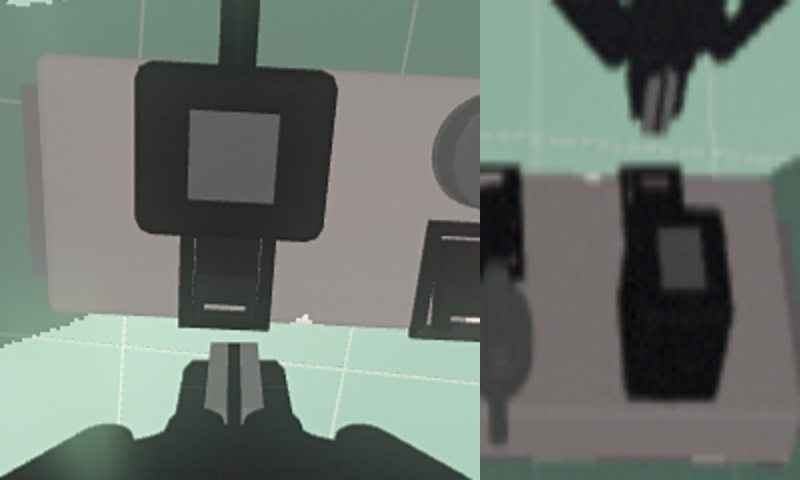

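Wrist view: fingers line up with rocker0, whose ON end is at the bottom, about (252,217) in full-frame pixels. The adapter is clear of the fingers. Pressing now.

Call:
jog_arm(
  moves=[
    {"fingers": 1, "slide": [0, -2, 20], "angular": [0, 0, 0]},
    {"fingers": 1, "slide": [0, -2, 28], "angular": [0, 0, 0]},
    {"fingers": 1, "slide": [0, -2, 31], "angular": [0, 0, 0]},
    {"fingers": 1, "slide": [0, -2, 34], "angular": [0, 0, 0]},
    {"fingers": 1, "slide": [0, -2, 34], "angular": [0, 0, 0]},
  ],
)

```text
clock: 8.72
tcp_pos: [0.4045, 0.2355, 0.0561]
orientation: [0.0, 0.666, 0.746, -0.0]
wrist_force: [0.1, -0.2, 1.1]
finger_gap: -0.0
grip_force: 0.0
```

Call:
jog_arm(
  moves=[
    {"fingers": 1, "slide": [0, 0, 2], "angular": [0, 0, 0]},
    {"fingers": 1, "slide": [0, 0, 3], "angular": [0, 0, 0]},
    {"fingers": 1, "slide": [0, 0, 4], "angular": [0, 0, 0]},
    {"fingers": 1, "slide": [0, 0, 4], "angular": [0, 0, 0]},
    {"fingers": 1, "slide": [0, 0, 4], "angular": [0, 0, 0]},
  ],
)

```text
clock: 9.13
tcp_pos: [0.4048, 0.2357, 0.0549]
orientation: [0.001, 0.665, 0.746, 0.001]
wrist_force: [-6.7, -5.6, 26.9]
finger_gap: -0.0002
grip_force: 13.8
```

Call:
jog_arm(
  moves=[
    {"fingers": 1, "slide": [0, 0, 1], "angular": [0, 0, 0]},
    {"fingers": 1, "slide": [0, 0, 1], "angular": [0, 0, 0]},
    {"fingers": 1, "slide": [0, 0, -10], "angular": [0, 0, 0]},
    {"fingers": 1, "slide": [0, 0, -45], "angular": [0, 0, 0]},
    {"fingers": 1, "slide": [0, 0, -80], "angular": [0, 0, 0]},
    {"fingers": 1, "slide": [0, 0, -100], "angular": [0, 0, 0]},
    {"fingers": 1, "slide": [0, 0, -100], "angular": [0, 0, 0]},
  ],
)

```text
clock: 9.72
tcp_pos: [0.4073, 0.2374, 0.157]
orientation: [0.002, 0.665, 0.747, 0.004]
wrist_force: [0.4, 0.4, -0.2]
finger_gap: 0.0001
grip_force: 0.0
```

Run:
```python
from h import *
s=get_state();print(s["tcp_pos"]);p=read_camera("wrist");sc=read_camera("side")
a=cv2.resize(p["color"][60:240,180:460,::-1],(700,450),interpolation=cv2.INTER_CUBIC);cv2.imwrite("pics/w5.png",a)
plan([.42,-.02,.25],98.5)
```

```text
[0.40731331 0.23735036 0.15697938]
slide [-256.2  -14.2  -97.5] ang [ 0.2 -0.1 -1.9]
```

View pics/w5.png

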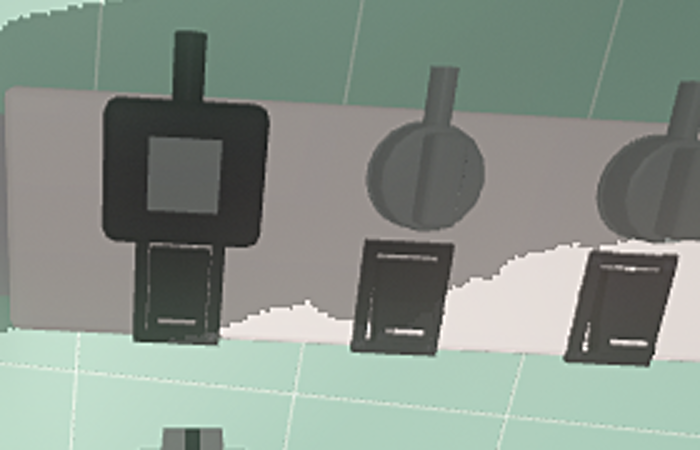

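The rocker0 state is hard to judge from this picture, so I'll return to the pre-press pose and compare directly with the earlier picture.

Call:
jog_arm(
  moves=[
    {"fingers": 1, "slide": [-1, 0, 40], "angular": [0, 0, 0]},
    {"fingers": 1, "slide": [-1, 0, 67], "angular": [0, 0, 0]},
    {"fingers": 1, "slide": [-1, 2, 67], "angular": [0, 0, 0]},
    {"fingers": 1, "slide": [-1, 2, 67], "angular": [0, 0, 0]},
    {"fingers": 1, "slide": [-1, 2, 67], "angular": [0, 0, 0]},
  ],
)

```text
clock: 10.23
tcp_pos: [0.4065, 0.2351, 0.0851]
orientation: [-0.0, 0.665, 0.746, -0.0]
wrist_force: [0.9, 0.2, 0.3]
finger_gap: -0.0003
grip_force: 0.0
```

Run:
```python
from h import *
s=get_state();print(s["tcp_pos"]);p=read_camera("wrist")
a=cv2.resize(p["color"][60:300,140:380,::-1],(480,480));b=cv2.imread("pics/w4.png")[:,:480]
c=lambda i:cv2.convertScaleAbs(cv2.resize(i[210:350,150:310],(390,342),interpolation=cv2.INTER_CUBIC),alpha=2,beta=0)
cv2.imwrite("pics/w6.png",np.hstack([c(b),c(a)]))
```

```text
[0.40645497 0.23506544 0.08506895]
```

View pics/w6.png

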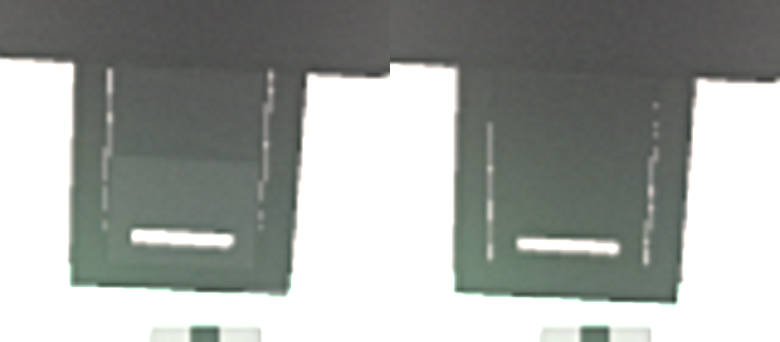

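Left is before, right is after. The crease between the two halves is gone and the ON end is sunk, with the rim gap now at the bottom, so rocker0 is thrown. Next is the feed key.

Run:
```python
from h import *
plan([.407,.235,.22],98.5);plan([.47,-.08,.22],98.5)
```

```text
slide [  -0.3   -0.  -134.2] ang [ 0.1 -0.  -1.9]
slide [-320.4   26.6 -134.3] ang [ 0.1 -0.  -1.9]
```

Call:
jog_arm(
  moves=[
    {"fingers": 1, "slide": [0, 0, -40], "angular": [0, 0, 0]},
    {"fingers": 1, "slide": [0, 0, -80], "angular": [0, 0, 0]},
    {"fingers": 1, "slide": [0, 0, -120], "angular": [0, 0, 0]},
    {"fingers": 1, "slide": [-320, 27, -135], "angular": [0, 0, -2]},
    {"fingers": 1, "slide": [-320, 27, -135], "angular": [0, 0, -2]},
    {"fingers": 1, "slide": [-320, 27, -135], "angular": [0, 0, -2]},
    {"fingers": 1, "slide": [-320, 27, -135], "angular": [0, 0, -2]},
    {"fingers": 1, "slide": [-320, 27, -135], "angular": [0, 0, -2]},
    {"fingers": 1, "slide": [-320, 27, -135], "angular": [0, 0, -2]},
    {"fingers": 1, "slide": [-320, 27, -135], "angular": [0, 0, -2]},
  ],
)

```text
clock: 11.12
tcp_pos: [0.4646, -0.0528, 0.2207]
orientation: [0.002, 0.652, 0.758, 0.001]
wrist_force: [1.0, 0.9, 0.1]
finger_gap: 0.0002
grip_force: 0.0
```

Call:
jog_arm(
  moves=[
    {"fingers": 1, "slide": [-20, 2, 0], "angular": [0, 0, 0]},
    {"fingers": 1, "slide": [-20, 2, 0], "angular": [0, 0, 0]},
    {"fingers": 1, "slide": [-20, 2, 0], "angular": [0, 0, 0]},
  ],
)

```text
clock: 11.37
tcp_pos: [0.4695, -0.0714, 0.2198]
orientation: [0.001, 0.653, 0.757, 0.001]
wrist_force: [0.3, 0.9, 0.3]
finger_gap: -0.0003
grip_force: 0.0
```

Run:
```python
from h import *
np.set_printoptions(precision=4,suppress=True)
s=get_state();p=read_camera("wrist");save(p,"w7");T=wristT(s,p);print(s["tcp_pos"])
for t in("feed_key_top","pause_key_top"):
    for k in tip_of(t,p)[:2]: print(t,np.round(k["point"]),round(k["p"],2),atz(p,k["point"],.0925,T))
    for k in look_for(t,p)[:2]: print(" look",np.round(k["point"]),round(k["p"],2))
```

```text
[ 0.4695 -0.0714  0.2198]
feed_key_top [267. 237.] 0.71 [ 0.4895 -0.1228  0.0925]
 look [269. 230.] 0.47
pause_key_top [261. 142.] 0.57 [ 0.4682 -0.0247  0.0925]
 look [262. 141.] 0.43
```

View pics/w7.png

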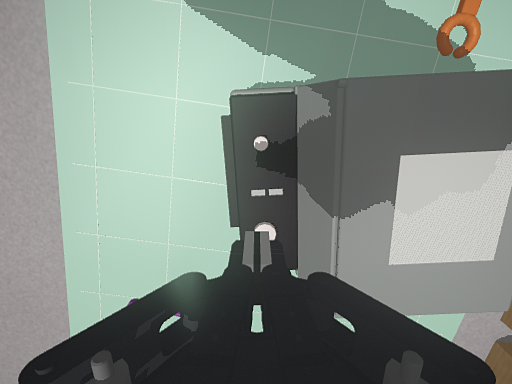

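Feed key disc is partly hidden at about (266,234); pause key is at (261,143). The position agrees with my earlier estimate.

Run:
```python
from h import *
plan([.486,-.1213,.20],98.5,10,188.7);plan([.486,-.1213,.121],98.5,10,188.7)
```

```text
slide [-54.4   9.3  18.9] ang [-10.    0.    0.2]
slide [-54.4   9.2  97.9] ang [-10.    0.    0.2]
```

Call:
jog_arm(
  moves=[
    {"fingers": 1, "slide": [-30, 5, 5], "angular": [-5, 0, 0]},
    {"fingers": 1, "slide": [-54, 9, 19], "angular": [-10, 0, 0]},
    {"fingers": 1, "slide": [-54, 9, 30], "angular": [-10, 0, 0]},
    {"fingers": 1, "slide": [-54, 9, 60], "angular": [-10, 0, 0]},
    {"fingers": 1, "slide": [-54, 9, 85], "angular": [-10, 0, 0]},
    {"fingers": 1, "slide": [-54, 9, 98], "angular": [-10, 0, 0]},
    {"fingers": 1, "slide": [-54, 9, 98], "angular": [-10, 0, 0]},
    {"fingers": 1, "slide": [-54, 9, 98], "angular": [-10, 0, 0]},
  ],
)

```text
clock: 12.28
tcp_pos: [0.4852, -0.121, 0.1202]
orientation: [0.056, 0.649, 0.756, 0.066]
wrist_force: [-0.0, 0.8, 1.3]
finger_gap: 0.0002
grip_force: 0.0
```

Run:
```python
from h import *
np.set_printoptions(precision=4,suppress=True)
s=get_state();p=read_camera("side");q=s["orientation"]
tip=np.array(s["tcp_pos"])+R.from_quat([q[1],q[2],q[3],q[0]]).apply([0,0,.011]);print(s["tcp_pos"],tip,proj(p,tip),proj(p,[.488,-.121,.0925]))
cv2.imwrite("pics/s8.png",cv2.resize(p["color"][110:230,220:340,::-1],(600,600),interpolation=cv2.INTER_CUBIC))
for z in(.107,.105): plan([.486,-.1213,z],98.5,10,188.7)
```

```text
[ 0.4852 -0.121   0.1202] [ 0.4871 -0.1207  0.1093] [276.0113 167.2628] [275.3496 171.9835]
slide [ 0.3 -2.6 14. ] ang [0.  0.  0.1]
slide [ 0.3 -2.9 15.9] ang [0.  0.  0.1]
```

View pics/s8.png

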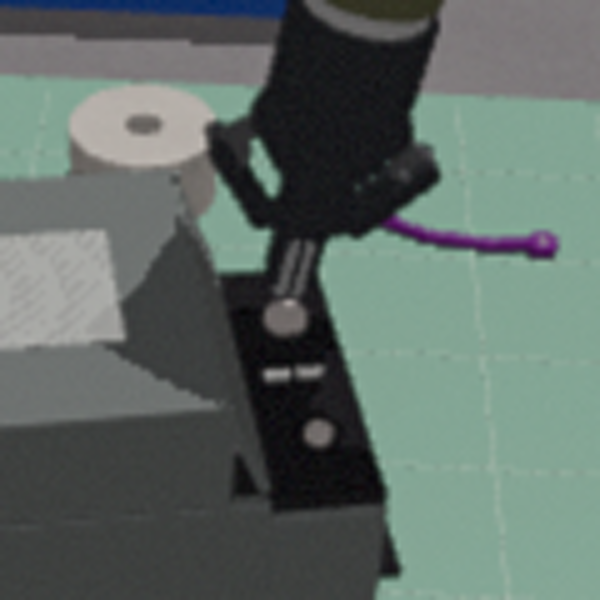

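The fingertip hovers over the feed key (key centre at 277,173 in the side view), clear of the cover. Pressing now.

Call:
jog_arm(
  moves=[
    {"fingers": 1, "slide": [2, -2, 12], "angular": [0, 0, 0]},
    {"fingers": 1, "slide": [2, -3, 16], "angular": [0, 0, 0]},
    {"fingers": 1, "slide": [2, -3.5, 19], "angular": [0, 0, 0]},
    {"fingers": 1, "slide": [2, -3.8, 21], "angular": [0, 0, 0]},
    {"fingers": 1, "slide": [2, -3.8, 21], "angular": [0, 0, 0]},
  ],
)

```text
clock: 12.75
tcp_pos: [0.4861, -0.1201, 0.1003]
orientation: [0.058, 0.65, 0.755, 0.067]
wrist_force: [-1.4, 1.7, 5.2]
finger_gap: -0.0003
grip_force: 2.4
```

Call:
jog_arm(
  moves=[
    {"fingers": 1, "slide": [0, -0.5, 2.5], "angular": [0, 0, 0]},
    {"fingers": 1, "slide": [0, -0.7, 4], "angular": [0, 0, 0]},
    {"fingers": 1, "slide": [0, -0.7, 4], "angular": [0, 0, 0]},
  ],
)

```text
clock: 13.0
tcp_pos: [0.4863, -0.1202, 0.0994]
orientation: [0.059, 0.65, 0.755, 0.067]
wrist_force: [-13.8, 4.9, 33.5]
finger_gap: -0.0
grip_force: 16.6
```

Bottomed hard. Retracting straight up.

Call:
jog_arm(
  moves=[
    {"fingers": 1, "slide": [0, 1.5, -8], "angular": [0, 0, 0]},
    {"fingers": 1, "slide": [0, 6, -35], "angular": [0, 0, 0]},
    {"fingers": 1, "slide": [0, 12, -70], "angular": [0, 0, 0]},
    {"fingers": 1, "slide": [0, 18, -105], "angular": [0, 0, 0]},
    {"fingers": 1, "slide": [0, 18, -120], "angular": [0, 0, 0]},
    {"fingers": 1, "slide": [0, 18, -120], "angular": [0, 0, 0]},
    {"fingers": 1, "slide": [0, 18, -120], "angular": [0, 0, 0]},
  ],
)

```text
clock: 13.58
tcp_pos: [0.483, -0.1212, 0.2178]
orientation: [0.058, 0.65, 0.755, 0.066]
wrist_force: [0.6, 0.5, -1.3]
finger_gap: 0.0002
grip_force: 0.0
```

```bash
python3 -c "
from h import *
print(get_state()['tcp_pos']); print(hand_in())"
```

```text
[ 0.48299541 -0.12115738  0.21780152]
the job is handed in; nothing more can be done
None
```

I shut the cover, switched on rocker0 (the adapter's socket), pressed the feed key to its stop and released it, and handed the job in at about 13.6 s; no verdict was returned, and I took no picture of the key after releasing it.

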